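Find the correctly set hold-down with a feeler

TASK

One of the three sprung hold-downs on the aluminium strip is set right for 6 mm: slide the middle-width feeler (the 6 mm one) along the strip under the feet from the front and find the foot where its leaf goes in with a light drag. Under another foot it runs loose, and under the third it will not go in: do not force any wrong foot up. Leave the feeler under the right foot, flat, straight and pushed fully home until its block meets the strip, let go, and leave the other two feelers, the loupe and the vial where they are.

Things in the scene. Friction and masses are not known exactly. Their poses are not given: they have to be found in the camera images.
- feeler_middle_grip (a point): Grip of a feeler: aluminium block 50 x 20 mm, 26 mm high, with a smaller grip block on top, 34 x 20 mm, up to 54 mm (this point is its centre, 40 mm up); from the block's front end a steel leaf 6 mm thick, 20 mm wide runs 60 mm along +x, underside 14 mm up; last 12 mm taper from above to 0.6 thickness. z up. The one to use, about 0.16 kg; grip across the 20 mm.
- shoulder (a point): Point on the 6 mm feeler (leaf 20 mm wide): middle of the block's front end face, where the underside of the leaf leaves it, 25 mm ahead of the grip's centre and 14 mm above the block's underside. +x along the leaf to its tip, which is 60 mm ahead.
- feeler_narrow_grip (a point): Grip of a feeler: aluminium block 50 x 20 mm, 26 mm high, with a smaller grip block on top, 34 x 20 mm, up to 54 mm (this point is its centre, 40 mm up); from the block's front end a steel leaf 4 mm thick, 14 mm wide runs 60 mm along +x, underside 14 mm up; last 12 mm taper from above to 0.6 thickness. z up. Not to be disturbed.
- feeler_wide_grip (a point): Grip of a feeler: aluminium block 50 x 20 mm, 26 mm high, with a smaller grip block on top, 34 x 20 mm, up to 54 mm (this point is its centre, 40 mm up); from the block's front end a steel leaf 8 mm thick, 26 mm wide runs 60 mm along +x, underside 14 mm up; last 12 mm taper from above to 0.6 thickness. z up. Not to be disturbed.
- strip: Aluminium strip bolted to the bench, 110 mm deep (x), 170 mm long (y), 13.5 mm high; origin at the centre of its underside. Its open front face (x = -55 mm) faces the robot. It carries three look-alike hold-downs at y = +52, 0 and -52 mm, in any order: post at the back, arm reaching forward (underside 45 mm, screw top 71 mm above the bench), sprung foot under the arm's end.
- place_left (a point): Front of the left hold-down's gap: top edge of the strip's front face, 13.5 mm above the bench; +x into the gap, y left, z up. The feeler is home here when its shoulder is at this point. The arm and the rounded toe of the steel foot (24 mm wide, 22 mm deep) start 18 mm behind this point, the post 76 mm behind it.
- place_mid (a point): The same point for the middle hold-down. With its block just on the bench, a feeler's leaf is 0.5 mm above the strip's top, which is the lower face of the gap.
- place_right (a point): The same point for the right hold-down.
- foot_1 (a joint): Lift of foot 1, m: 0 at rest, grows upward, at most 0.006. Its place (left, middle or right) differs from start to start and is not told. Too tight: gap 2 mm at rest, very stiff spring; the 6 mm leaf stops at its toe, still about 42 mm from home.
- foot_2 (a joint): Lift of foot 2, m: 0 at rest, grows upward, at most 0.006. Its place (left, middle or right) differs from start to start and is not told. Correctly set: gap 4.5 mm at rest, soft spring; the 6 mm leaf lifts it by 1.5 to 2 mm, which takes a push of about 6 to 15 N, and drags with 4 to 12 N all the way home.
- foot_3 (a joint): Lift of foot 3, m: 0 at rest, grows upward, at most 0.006. Its place (left, middle or right) differs from start to start and is not told. Too loose: gap 8 mm; the 6 mm leaf runs home without touching it.
- loupe_mid (a point): Centre of a black round loupe, 36 mm across and 32 mm high, standing on the bench beside the strip's left end. Not to be disturbed.
- vial_mid (a point): Centre of a small capped vial, 21 mm across and 46 mm high, standing on the bench beside the strip's right end. Not to be disturbed.

How it is judged:
At the end, for the whole second after the job is handed in: The 6 mm feeler lies released under the correctly set foot (foot_2 lifted more than 0.8 mm), its shoulder within 5 mm of the strip's front face and within 10 mm of the middle of that place, straight within 0.12 rad, flat within 0.08 rad, its grip centre less than 44 mm above the bench (value of joint foot_2 above 0.0008 m and ((x of shoulder in the frame of place_left between -0.005 and 0.004 m and y of shoulder in the frame of place_left between -0.01 and 0.01 m) or (x of shoulder in the frame of place_mid between -0.005 and 0.004 m and y of shoulder in the frame of place_mid between -0.01 and 0.01 m) or (x of shoulder in the frame of place_right between -0.005 and 0.004 m and y of shoulder in the frame of place_right between -0.01 and 0.01 m)) and angle between the x axis of shoulder and the x axis of strip, either way round below 0.12 rad and angle between shoulder's own z axis and vertical below 0.08 rad and height (world z) of feeler_middle_grip below 0.044 m); the robot touches nothing.
It fails at once if the too tight or the too loose foot is forced up (more than 0.8 mm) (value of joint any of foot_1, foot_3 above 0.0008 m).
It fails at once if the 4 mm feeler is moved by more than 20 mm (distance of feeler_narrow_grip from where it was at the start of the episode above 0.02 m).
It fails at once if the 8 mm feeler is moved by more than 20 mm (distance of feeler_wide_grip from where it was at the start of the episode above 0.02 m).
It fails at once if the loupe is moved by more than 20 mm (distance of loupe_mid from where it was at the start of the episode above 0.02 m).
It fails at once if the vial is moved by more than 20 mm (distance of vial_mid from where it was at the start of the episode above 0.02 m).
It also fails if it takes over 72 s, if anything falls off the work surface, if the arm or the gripper's body presses on something with over 40 N, if the wrist force passes 120 N, or if a joint passes its speed limit or range.

ROBOT

A 7-joint arm with a two-finger parallel gripper is mounted at the origin on a cart in front of the work surface, level with it; the furniture and walls round the work are solid. World frame = base frame: x ahead of the robot, y to its left, z up, the work surface at z = 0. Lengths are in m, angles in rad, forces in N, time in s.
With the tool pointing down it reaches from about 0.4 to 0.9 m from the base axis. Payload 5.6 kg.
Tool frame: the origin (TCP) lies midway between the tips of the shut fingers; the grasp point (between the pads) lies 19 mm behind it; z points along the fingers, y is the line along which they close (so a half turn about z gives the same grasp; the last joint's range is limited). The gripper opens to 92 mm and grips with 3 to 60 N. Pads are 20 mm wide; open, the fingers measure 128 mm over their backs; the gripper's body (75 mm by 189 mm) begins 69 mm behind the grasp point.
Start: joints at [-0.043, 0.468, -0.012, 1.603, 0.006, 1.071, -0.056], TCP at [0.65, -0, 0.215] pointing down, gripper open.
Joint ranges: [-2.53, 2.53], [-0.31, 2.02], [-1.57, 1.55], [0.28, 2.44], [-1.29, 4.43], [0.15, 1.84], [-2.92, 2.92]. Speed limits (rad/s): [2.57, 2.57, 3.14, 3.14, 3.14, 3.14, 3.14].

INTERFACE

Orientations are given as a 3x3 rotation matrix whose columns are the frame's x, y, z axes.
In Python, from station import env, effector, solver, viewer, workorder, search_frame, tip_of gives the robot as it stands. Calls block until the motion is done:
- env.reach(position, orientation): joint-space move of the TCP to a pose.
- env.movel(position, frame=None, rate=0.15): straight line of the TCP; frame=None keeps the orientation; rate is the mean speed in m/s.
- env.goto_joints(angles): joint-space move.
- effector.release() and effector.grasp(squeeze=None): open the fingers fully, or close them until they stop; squeeze is the grip in N (None keeps the last).
- env.pause(seconds).
- solver.inverse_kinematics(position, orientation): joint angles nearest the present ones, or None.
- env.sense(): the state.
- viewer.read_camera(name): name is "scene" or "side" or "wrist"; returns (picture, depth): 400x640x3 uint8, red, green, blue; 400x640 float32, m along the optical axis (not along the pixel's ray), 0 where there is no reading.
- viewer.camera_info(name): a dict with "intrinsics" (3x3 intrinsics, pixels), "dist_coeffs" ([k1, k2, p1, p2, k3] as OpenCV has them; the pictures are not rectified), "eye" and "rotation" of the camera in the world; the wrist camera has in their place "T_tool_cam" (4x4, takes a point from camera to tool coordinates, whose origin is the TCP and whose axes are the flange's). Camera axes: x right, y up, looking along -z (the intrinsics and any distortion apply to the point x, -y, -z); pixel columns grow to the right and rows downward; lengths in m; the calibration is good to about 2 mm. A picture is of the moment at which its call begins: read the wrist's pose just before it. camera_info takes no time and is no camera call.
A pose or a line that the arm cannot do raises env.PlanningError and nothing moves.
- workorder.finish_job(): hands the job in; it is judged then, once.
Trained networks look in the newest picture that a camera, given by its name, has taken for a name from the list of things; names that differ only in an ending like _2 or _b are one class to them, and where a whole thing is asked for, a point or a joint stands for the part that bears it (a point fixed in the world has none). Each returns a list of dicts, best first, with "score" (0 to 1); they miss things now and then, are a little off and sometimes report something else, mostly with a low value. They report only what shows in the picture. A call takes as long as a camera call.
- search_frame(camera, name): "at" ([x, y, z] in m, in world coordinates, good to about 4 mm: the middle of the surface that is visible of it).
- tip_of(camera, name): "at" ([x, y, z] in m, in world coordinates, good to about 4 mm: a listed point, or the origin of a listed thing).
The state is a dict: "t": time; "joint_positions": joint angles; "joint_velocities": joint speeds; "tau": joint torques, N m; "ee_pos": TCP position; "tcp_rot": TCP orientation; "wrist_force": force on the tool from outside, world axes, zero at the start; "moment": the same for the moment, N m; "gripper_width": finger opening in m; "grasp_force": force on a finger pad.
Only numpy, scipy, OpenCV 4.12 (cv2) and the standard library are available. Lean on these libraries where they do the work, as an engineer would, in place of code of your own. Each camera call takes 0.05 s, during which the arm holds its last target. There are 200 camera calls.

## Working session

There is one attempt and no reset: what is moved stays moved. The work goes in short steps, each a Python script; the robot and the scene stay as the last script left them, time stands still between calls to the robot, and variables do not carry over. Pictures are saved under pics/ and viewed, at most 10 in all, crops included, and the job is handed in when it is done.

```bash
ls; mkdir -p pics; python3 - <<'E'
from station import env, effector, solver, viewer, workorder, search_frame, tip_of
import cv2, numpy as np
for c in ["scene","side"]:
    p,d=viewer.read_camera(c); cv2.imwrite(f"pics/{c}0.png",p[:,:,::-1])
    print(c, np.round(viewer.camera_info(c)["eye"],3))
    for n in ["feeler_middle_grip","shoulder","feeler_narrow_grip","feeler_wide_grip","strip","place_left","place_mid","place_right","loupe_mid","vial_mid"]:
        print(n,[(np.round(r["at"],3).tolist(),round(r["score"],2)) for r in tip_of(c,n)[:3]])
print(env.sense()["t"], env.sense()["wrist_force"])
E
```

```text
pics
scene [ 0.253 -0.519  0.828]
feeler_middle_grip [([0.484, 0.29, 0.041], 0.66)]
shoulder [([0.484, 0.317, 0.011], 0.67)]
feeler_narrow_grip [([0.432, -0.195, 0.041], 0.98)]
feeler_wide_grip [([0.418, 0.074, 0.042], 0.94), ([0.814, -0.224, 0.025], 0.48)]
strip [([0.766, -0.077, 0.005], 0.79)]
place_left [([0.704, -0.031, 0.013], 0.87)]
place_mid [([0.708, -0.083, 0.014], 0.76)]
place_right [([0.718, -0.133, 0.016], 0.8)]
loupe_mid [([0.753, 0.068, 0.016], 0.59)]
vial_mid [([0.811, -0.222, 0.026], 0.63)]
side [1.115 0.026 0.929]
feeler_middle_grip []
shoulder []
feeler_narrow_grip [([0.436, -0.202, 0.042], 0.56)]
feeler_wide_grip [([0.42, 0.077, 0.041], 0.73)]
strip [([0.764, -0.078, 0.004], 0.87)]
place_left [([0.706, -0.032, 0.011], 0.8)]
place_mid [([0.713, -0.079, 0.014], 0.74)]
place_right [([0.712, -0.134, 0.011], 0.8)]
loupe_mid [([0.754, 0.071, 0.017], 0.52)]
vial_mid [([0.816, -0.224, 0.023], 0.46)]
1.1 [-0.04060366  0.96409915  0.74549244]
```

View pics/scene0.png

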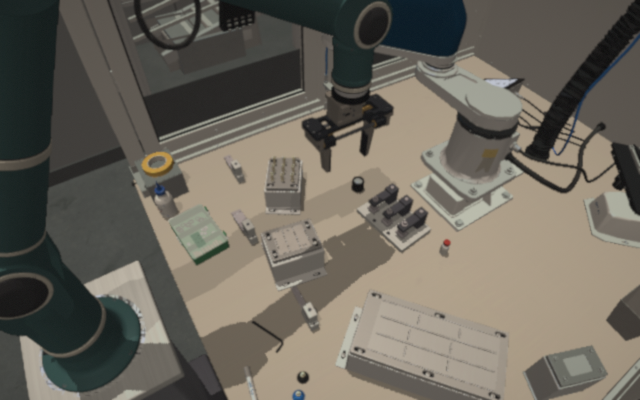

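View pics/side0.png

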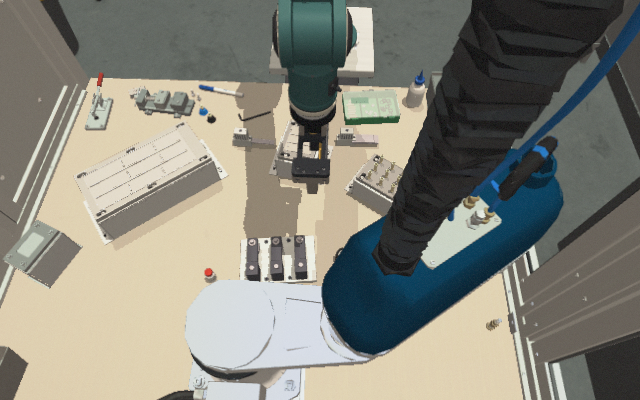

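The scene picture shows the feelers at about (233,168), (245,228) and (306,308), and the strip with its three hold-downs at (395,215). Two boxes stand between them at (285,185) and (293,250), and the loupe is at (358,184) and the vial at (446,245). The side view is partly hidden by the second robot. Next I'll look with the wrist camera and map the obstacle heights.

```bash
cat > h.py <<'E'
from station import env, effector, solver, viewer, workorder, search_frame, tip_of
import cv2, numpy as np
def R(yaw):  # tool down, tool x axis at yaw
    c,s=np.cos(yaw),np.sin(yaw)
    return np.array([[c,s,0],[s,-c,0],[0,0,-1.]])
def cam(name):
    i=viewer.camera_info(name)
    if name=="wrist":
        s=env.sense(); T=np.array(i["T_tool_cam"]); r=np.array(s["tcp_rot"])
        return i, r@T[:3,:3], np.array(s["ee_pos"])+r@T[:3,3]
    return i, np.array(i["rotation"]), np.array(i["eye"])
def shot(name,file=None):
    i,r,e=cam(name); p,d=viewer.read_camera(name)
    if file: cv2.imwrite(f"pics/{file}.png",p[:,:,::-1])
    v,u=np.mgrid[0:d.shape[0],0:d.shape[1]]
    K=np.array(i["intrinsics"],float); D=np.array(i["dist_coeffs"],float)
    n=cv2.undistortPoints(np.stack([u,v],-1).reshape(-1,1,2).astype(float),K,D).reshape(*d.shape,2)
    pc=np.stack([n[...,0]*d,-n[...,1]*d,-d],-1)
    P=pc@r.T+e; P[d<=0]=np.nan
    return p,P
def project(name,X):
    i,r,e=cam(name); q=(np.atleast_2d(X)-e)@r; q=q*[1,-1,-1]
    return cv2.projectPoints(q,np.zeros(3),np.zeros(3),np.array(i["intrinsics"],float),np.array(i["dist_coeffs"],float))[0].reshape(-1,2)
E
python3 - <<'E'
from h import *
print(np.round(env.sense()["tcp_rot"],2).tolist(), np.round(viewer.camera_info("wrist")["T_tool_cam"],3).tolist())
H=np.full((14,20),np.nan)
A=[]
for c in ["scene","side"]:
    _,P=shot(c); A.append(P.reshape(-1,3))
A=np.vstack(A); A=A[np.isfinite(A).all(1)]
print("max height cm; rows x 0.30..; cols y -0.35..0.45 step .04")
for x in np.arange(.3,.98,.04):
    print("%.2f"%x, " ".join("%3s"%(lambda m:int(100*np.percentile(A[m,2],98)) if m.sum()>3 else "-")((A[:,0]>=x)&(A[:,0]<x+.04)&(A[:,1]>=y)&(A[:,1]<y+.04)) for y in np.arange(-.35,.45,.04)))
g=np.array([.484,.295,.0])
for yaw in [np.pi/2,0,-np.pi/2]:
    for dz in [.3]:
        q=solver.inverse_kinematics([.48,.26,.28],R(yaw)); print(yaw, None if q is None else np.round(q,2))
E
```

```text
[[0.0, 1.0, 0.0], [1.0, -0.0, -0.0], [-0.0, 0.0, -1.0]] [[-0.001, 0.956, 0.293, 0.082], [1.0, 0.001, 0.0, -0.0], [0.0, 0.293, -0.956, -0.17], [0.0, 0.0, 0.0, 1.0]]
max height cm; rows x 0.30..; cols y -0.35..0.45 step .04
0.30   2   0   0   0   0   0   0   0   0   0   3   3   3   3   3   0   8   9   9  49
0.34   0   2   0   0   0   0   0   0   0   0   3   3   3   3   3   0   0   0   0   7
0.38   0   0   0   0   0   0   7   8   0   0   5   4   2   0   0   0   0   0   0   7
0.42  10   0   0   5   5   1   8  62  62   8   5   5   2   0   0   0   0   0   0   7
0.46  10  10   0   0   0   0   8  62  60   0   0   0   0   0   0   5   5   2   1   7
0.50  10  10  10   0   0   0   8  61  58   0   0   7  10   7   0   0   0   0   0   7
0.54  10  10  10   0   0   0   0  60  56  34   0   9  10  10  10   0   0   0   0   8
0.58  10  10   0   0   0   0   0  59  50  50   0   7  10  10   7   -   0   0   0   8
0.62  10   0   0   0   0   0   0  58  58  59  56   0   6   7   -   0   0   0   0   7
0.66   0   0   0   0   0   0   0  58  58  58  56   0   0   0   0   0   0   0   0   7
0.70   0   0   0   0   1   5   6  34  34  34   3   0   0   0   0   0   0   0   0   7
0.74   0   0   0   0   1   6   6   6  34  34   3   0   0   0  35  37  36   0   0   7
0.78   0   0   2   4   1   6   6   6   6   1   0   0   0   0  51  53  17  25   0  25
0.82   0   0   0   2   1   6   1   0   0   0   0  45  48   0  60  58  50  27   0  27
0.86   0   0   0  13  13  13  13  13  13   0  48  48  53  60  60  51  50   0   5  41
0.90   0   0   0  13  29  32  32  32  31  49  53  51  74  73  52  50   0   0   1  39
0.94   0   0   0  13  32  32  32  32  31  49  77  68  81  52  47   0   0   0   0   3
1.5707963267948966 [-0.45  0.24 -0.12  1.78  0.03  1.13 -0.59]
0 [-0.68  0.23  0.14  1.79 -0.03  1.13 -2.1 ]
-1.5707963267948966 [ 0.38  0.58 -1.31  1.73  0.58  1.29  2.09]
```

```bash
python3 - <<'E'
from h import *
env.reach([.48,.27,.25],R(np.pi/2))
p,P=shot("wrist","w1")
for n in ["feeler_middle_grip","shoulder"]:
    print(n,[(np.round(r["at"],4).tolist(),round(r["score"],2),project("wrist",r["at"])[0].round()) for r in tip_of("wrist",n)[:3]])
ok=np.isfinite(P).all(-1)
for lo,hi in [(.048,.060),(.016,.024),(.024,.03)]:
    m=ok&(P[...,2]>lo)&(P[...,2]<hi)&(np.hypot(P[...,0]-.484,P[...,1]-.29)<.1)
    q=P[m]; 
    if len(q)>20:
        print(lo,len(q),q.mean(0).round(4), cv2.minAreaRect((q[:,:2]*1000).astype(np.float32)), q[:,2].max(), np.argwhere(m).mean(0))
print(env.sense()["t"],np.nanmedian(P[...,2]))
E
```

```text
feeler_middle_grip [([0.4819, 0.2893, 0.0434], 0.93, array([322., 160.]))]
shoulder [([0.4844, 0.3143, 0.0135], 0.81, array([324., 138.]))]
0.048 522 [0.4955 0.2775 0.0539] ((514.02490234375, 262.0556640625), (37.12639617919922, 114.38299560546875), 50.01044845581055) 0.059979523075587904 [170.44252874 332.49616858]
0.016 785 [0.488  0.3364 0.0198] ((511.9420166015625, 293.10113525390625), (47.344417572021484, 174.92274475097656), 29.851776123046875) 0.023903139044101462 [121.23821656 326.27898089]
0.024 156 [0.501  0.2841 0.0262] ((510.466064453125, 261.5028076171875), (47.728759765625, 120.36243438720703), 47.20314407348633) 0.029949839104240872 [161.28205128 335.66666667]
2.5667 0.0013807483770586493
```

View pics/w1.png

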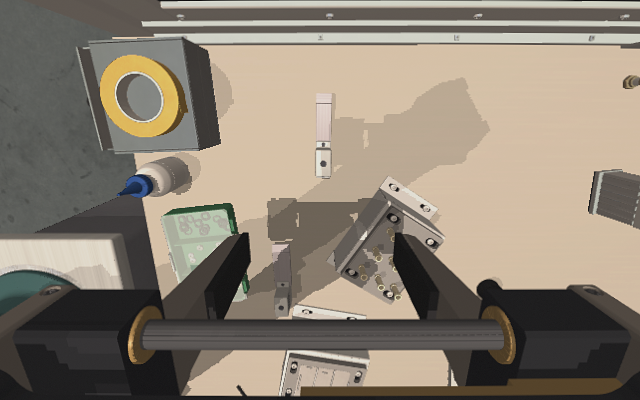

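The middle feeler is alone at about (323,160). Its leaf points up the image (+y) to (324,95), and there is free space around it. I'll fit its pose from the pixels in that window.

```bash
python3 - <<'E'
from h import *
p,P=shot("wrist")
W=np.zeros(P.shape[:2],bool); W[85:182,308:340]=1
W&=np.isfinite(P).all(-1)
for lo,hi in [(.046,.06),(.012,.023),(.012,.06)]:
    q=P[W&(P[...,2]>lo)&(P[...,2]<hi)]
    print(lo,len(q),q.mean(0).round(4),cv2.minAreaRect((q[:,:2]*1000).astype(np.float32)),np.median(q[:,2]).round(4))
    print(q.min(0).round(4),q.max(0).round(4), cv2.fitLine((q[:,:2]*1000).astype(np.float32),cv2.DIST_HUBER,0,.01,.01).ravel())
print("bench",np.median(P[100:180,350:380].reshape(-1,3),0))
E
```

```text
0.046 429 [0.483  0.2881 0.0537] ((482.88287353515625, 287.2315979003906), (34.335758209228516, 20.340662002563477), 89.30115509033203) 0.0539
[0.4726 0.2702 0.0464] [0.493  0.3044 0.0565] [4.2640595e-03 9.9999088e-01 4.8292569e+02 2.8802444e+02]
0.012 745 [0.4835 0.3433 0.0197] ((483.7729187011719, 341.8837585449219), (61.085601806640625, 19.811429977416992), 89.526611328125) 0.0199
[0.4736 0.3114 0.0155] [0.4937 0.3724 0.0222] [7.6117534e-03 9.9997103e-01 4.8321936e+02 3.4309329e+02]
0.012 1308 [0.4833 0.321  0.0317] ((483.3902587890625, 317.676025390625), (109.62367248535156, 20.319252014160156), 89.06853485107422) 0.0209
[0.4726 0.2629 0.0155] [0.4937 0.3724 0.0565] [6.6008843e-03 9.9997818e-01 4.8306473e+02 3.2052533e+02]
bench [nan nan nan]
```

```bash
python3 - <<'E'
from h import *
env.reach([.62,-.08,.25],R(0)); print(np.round(env.sense()["joint_positions"],2))
p,P=shot("wrist","w2")
for n in ["strip","place_left","place_mid","place_right"]:
    print(n,[(np.round(r["at"],4).tolist(),round(r["score"],2),project("wrist",r["at"])[0].round()) for r in tip_of("wrist",n)[:2]])
np.save("P2.npy",P)
m=np.isfinite(P).all(-1)&(abs(P[...,0]-.76)<.1)&(abs(P[...,1]+.08)<.11)
for lo,hi in [(.009,.019),(.065,.08),(.05,.065)]:
    k=m&(P[...,2]>lo)&(P[...,2]<hi); k=cv2.morphologyEx(k.astype(np.uint8),cv2.MORPH_OPEN,np.ones((3,3)))
    n,l,s,c=cv2.connectedComponentsWithStats(k)
    for i in range(1,n):
        if s[i,4]>40:
            q=P[l==i]; print(lo,s[i].tolist(),q.mean(0).round(4),cv2.minAreaRect((q[:,:2]*1000).astype(np.float32)))
print(env.sense()["t"])
E
```

```text
[-0.16  0.4   0.3   1.65 -0.13  1.12 -1.39]
strip [([0.7638, -0.0775, -0.0004], 0.69, array([320.,  62.]))]
place_left [([0.7011, -0.0304, 0.0107], 0.7, array([285., 112.])), ([0.4869, 0.3135, 0.0112], 0.46, array([ 69., 256.]))]
place_mid [([0.7106, -0.0847, 0.0143], 0.91, array([325., 105.])), ([0.7062, -0.0319, 0.0134], 0.68, array([285., 108.]))]
place_right [([0.7159, -0.1389, 0.0105], 0.8, array([366., 101.]))]
0.009 [249, 4, 141, 108, 7028] [ 0.7587 -0.0792  0.0134] ((764.3154296875, -78.86930084228516), (109.55345153808594, 170.67381286621094), 5.967426300048828)
0.065 [363, 5, 9, 10, 79] [ 0.805  -0.1266  0.0676] ((805.0742797851562, -126.84315490722656), (8.550414085388184, 8.859127044677734), 0.5353794097900391)
0.065 [314, 11, 9, 9, 73] [ 0.7997 -0.075   0.0675] ((800.0380249023438, -75.19214630126953), (8.679854393005371, 8.058813095092773), 86.21752166748047)
0.065 [265, 16, 9, 10, 70] [ 0.7945 -0.023   0.0676] ((794.3760986328125, -22.96237564086914), (9.082525253295898, 8.555476188659668), 47.00070571899414)
0.065 [367, 67, 7, 7, 44] [ 0.746  -0.1326  0.07  ] ((745.9904174804688, -132.49400329589844), (6.4403395652771, 6.400829792022705), 1.2773709297180176)
0.065 [321, 72, 6, 8, 43] [ 0.7404 -0.0812  0.0698] ((740.3516235351562, -81.22635650634766), (6.998332977294922, 5.59528112411499), 0.29172632098197937)
0.05 [305, 0, 30, 91, 1800] [ 0.7723 -0.0779  0.0596] ((770.7692260742188, -78.00990295410156), (88.50641632080078, 25.981834411621094), 5.9344801902771)
0.05 [353, 0, 27, 86, 1750] [ 0.7755 -0.1289  0.0592] ((775.5428466796875, -130.10276794433594), (87.09746551513672, 25.95941734313965), 6.541600704193115)
0.05 [257, 6, 34, 90, 1806] [ 0.767  -0.0269  0.0595] ((765.391357421875, -26.642663955688477), (88.47265625, 25.909090042114258), 6.539196491241455)
4.275
```

View pics/w2.png

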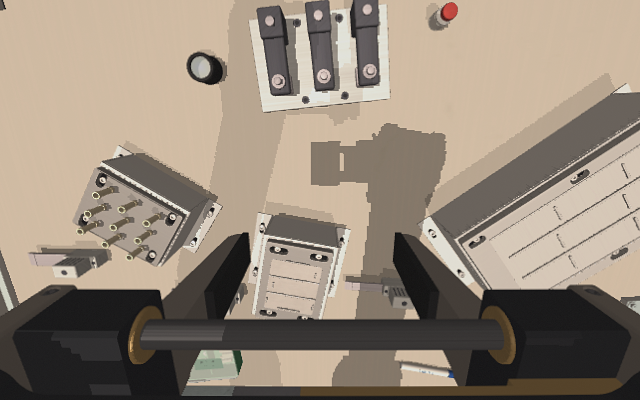

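The fitted strip rectangle is 109.6 x 170.7 mm, against 110 x 170 given, and its centre and yaw (0.104 rad) agree with the networks. In the picture the loupe (205,68) and vial (447,14) are clear of the approach. Now I'll grasp the feeler.

```bash
cat >> h.py <<'E'
YAW=0.104; C=np.array([.7643,-.0789])
ex=np.array([np.cos(YAW),np.sin(YAW)]); ey=np.array([-ex[1],ex[0]])
SL={"left":.052,"mid":0.,"right":-.052}
def tcp(slot,s,z,dx=0.):  # s: shoulder x in place frame (0 = home); dx: grip centre ahead of tcp
    xy=C+ex*(-.055+s-.025-dx)+ey*SL[slot]
    return np.array([*xy,z])
def st():
    q=env.sense(); f=np.array(q["wrist_force"]); return q,np.array([f[:2]@ex,f[:2]@ey,f[2]])
E
python3 - <<'E'
from h import *
r=R(np.pi/2-.007)
env.reach([.483,.2872,.13],r)
env.movel([.483,.2872,.022],rate=.1)
print(st()[1], env.sense()["ee_pos"])
effector.grasp(50)
q,f=st(); print(q["gripper_width"],q["grasp_force"],q["ee_pos"],f)
env.movel([.483,.2872,.15],rate=.12)
q,f=st(); print(q["gripper_width"],q["grasp_force"],q["ee_pos"],f,q["t"])
T=tcp("mid",-.085,.15); env.reach(T,R(YAW))
q,f=st(); print(q["ee_pos"],T,f,q["t"])
p,P=shot("wrist","w3"); 
p,P=shot("scene","s3"); cv2.imwrite("pics/s3.png",cv2.resize(p[130:290,250:490,::-1],None,fx=3,fy=3))
E
```

```text
[0.02184699 0.31646927 0.1744815 ] [0.48347974 0.28751374 0.02262135]
0.019476837447293883 49.99336704611778 [0.48295351 0.28717937 0.02194278] [-0.04475585 -0.48247412 -0.41514729]
0.02017910362309447 49.993291050195694 [0.48247812 0.2868438  0.14918491] [-0.90252097  0.52016668 -0.87763502] 9.325
[ 0.60029711 -0.09374424  0.14976215] [ 0.60019152 -0.09602908  0.15      ] [ 0.35630497 -0.44200061 -1.43028236] 10.8083
```

View pics/w3.png

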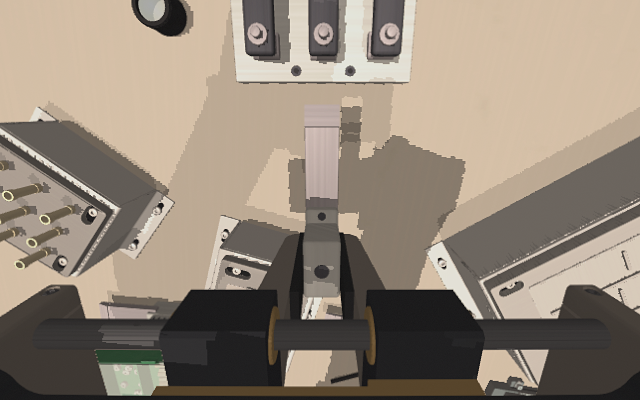

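The feeler is held straight: the leaf runs from (321,200) to (321,105) and the strip edge is at about (320,82). I'll check the leaf's pose and pitch in this view, then lower it.

```bash
cat >> h.py <<'E'
def leafcheck():
    q,_=st(); p,P=shot("wrist")
    t=np.array(q["ee_pos"]); rr=np.array(q["tcp_rot"])
    L=(P-t)@rr  # tool coordinates
    m=np.isfinite(L).all(-1)&(abs(L[...,1])<.013)&(L[...,0]>.03)&(L[...,0]<.075)&(abs(L[...,2]-.002)<.008)
    l=L[m]; k=np.polyfit(l[:,0],l[:,2],1)
    line=cv2.fitLine((l[:,:2]*1000).astype(np.float32),cv2.DIST_L2,0,.01,.01).ravel()
    m2=np.isfinite(L).all(-1)&(abs(L[...,1])<.013)&(L[...,0]>.02)&(L[...,0]<.1)&(abs(L[...,2]-.002)<.012)
    print("n",len(l),"pitch",k[0].round(4),"ymid",l[:,1].mean().round(4),"z",l[:,2].mean().round(4),"line",line.round(3),"xmax",np.percentile(L[m2][:,0],99.5).round(4))
    s=np.isfinite(P).all(-1)&(abs(P[...,2]-.0135)<.004)&(abs(P[...,0]-.76)<.1)&(abs(P[...,1]+.079)<.1)
    if s.sum()>200: 
        a=P[s]; print("strip rect",cv2.minAreaRect((a[:,:2]*1000).astype(np.float32)), "front x", np.percentile((a[:,:2]-C)@ex,.5))
    print("ee",t.round(4),"rot",rr.round(4).tolist(),q["t"])
E
python3 - <<'E'
from h import *
leafcheck()
T=tcp("mid",-.085,.15); env.movel(T,R(YAW),rate=.1); env.pause(.3); print(np.round(env.sense()["ee_pos"]-T,4))
leafcheck()
E
```

```text
n 2525 pitch -0.0 ymid 0.0013 z 0.002 line [1.000e+00 5.000e-03 5.335e+01 1.343e+00] xmax 0.0865
strip rect ((744.6320190429688, -80.71041870117188), (69.9073715209961, 170.552734375), 5.964226722717285) front x -0.05449503051882811
ee [ 0.6004 -0.0939  0.1499] rot [[0.9942, 0.1072, -0.0002], [0.1072, -0.9942, 0.001], [-0.0, -0.001, -1.0]] 10.9083
[-0. -0. -0.]
n 2529 pitch 0.0026 ymid 0.0013 z 0.002 line [1.0000e+00 1.0000e-03 5.3366e+01 1.3230e+00] xmax 0.0864
strip rect ((744.5269775390625, -80.75833892822266), (69.33695983886719, 170.95736694335938), 5.905064582824707) front x -0.054404135591804494
ee [ 0.6002 -0.0961  0.15  ] rot [[0.9946, 0.1037, -0.0001], [0.1037, -0.9946, 0.0], [-0.0001, -0.0, -1.0]] 11.5083
```

```bash
cat >> h.py <<'E'
Z=.0225; DX=.0015
def probe(slot):
    env.movel(tcp(slot,-.085,.03,DX),R(YAW),rate=.15)
    env.movel(tcp(slot,-.085,Z,DX),rate=.04); env.pause(.2)
    q,f0=st(); print(slot,"base",f0.round(2),"dz",round(q["ee_pos"][2]-Z,5))
    res="loose"
    for s in [-.062,-.058,-.054,-.046]+list(np.arange(-.043,-.0245,.001)):
        env.movel(tcp(slot,s,Z,DX),rate=.03)
        q,f=st(); d=f-f0; push=-d[0]
        act=(np.array(q["ee_pos"])[:2]-tcp(slot,0,Z,DX)[:2])@ex
        print(round(s*1e3,1),round(act*1e3,2),d.round(1).tolist())
        if push>8 and s<-.0365: res="tight" if s>-.05 else "edge"; break
        if push>25: res="jam"; break
        if push>4: res="drag"
    print(res,q["t"]); return res
def back(slot):
    env.movel(tcp(slot,-.085,Z,DX),rate=.12); env.movel(tcp(slot,-.085,.03,DX),rate=.1)
E
python3 - <<'E'
from h import *
r=probe("mid")
if r in("tight","loose","edge"): back("mid")
E
```

```text
mid base [-0.04 -0.17 -0.48] dz 0.00019
-62.0 -62.23 [0.0, 1.0, -0.4]
-58.0 -57.73 [-0.2, 0.6, -0.1]
-54.0 -53.77 [0.9, 0.5, -0.5]
-46.0 -45.88 [0.2, 0.5, -0.6]
-43.0 -42.83 [0.3, 0.4, -0.8]
-42.0 -42.01 [-0.6, 0.5, -0.2]
-41.0 -40.95 [0.2, 0.8, -1.2]
-40.0 -40.35 [-0.3, -0.2, -0.1]
-39.0 -39.85 [-2.3, -0.4, -1.2]
-38.0 -39.49 [-5.5, -0.0, 0.2]
-37.0 -39.26 [-7.6, 0.6, 1.9]
-36.0 -39.17 [-10.7, 1.0, 4.9]
-35.0 -39.1 [-12.8, 1.5, 8.3]
-34.0 -39.03 [-15.5, -0.0, 10.1]
-33.0 -38.95 [-18.5, 2.3, 12.4]
-32.0 -38.89 [-21.0, 2.5, 14.6]
-31.0 -38.78 [-23.1, 2.6, 16.0]
-30.0 -38.7 [-24.7, 2.1, 17.9]
-29.0 -38.61 [-28.0, 2.4, 19.4]
jam 18.6917
```

The feeler stopped dead at -39 mm, so the middle foot is the tight one. The stop test has to use the actual position rather than the commanded one, because the arm is compliant. I'll back off, check that the feeler hasn't slipped, and try the left.

```bash
sed -i 's/if push>8 and s<-.0365: res="tight" if s>-.05/if push>5 and act<-.037: res="tight" if act>-.05/' h.py
python3 - <<'E'
from h import *
back("mid"); env.pause(.3); leafcheck()
r=probe("left")
if r in("tight","loose","edge"): back("left")
E
```

```text
n 2514 pitch -0.0037 ymid 0.0013 z 0.0016 line [1.0000e+00 4.0000e-03 5.3325e+01 1.2530e+00] xmax 0.0859
strip rect ((724.734375, -82.75448608398438), (30.388425827026367, 170.0680694580078), 5.972076416015625) front x -0.054618031007504404
ee [ 0.5986 -0.0962  0.0298] rot [[0.9946, 0.1038, -0.0003], [0.1038, -0.9946, 0.0], [-0.0003, -0.0001, -1.0]] 19.8583
left base [-0.28 -0.01 -1.66] dz -0.0002
-62.0 -62.22 [0.1, -0.6, 1.1]
-58.0 -57.78 [0.2, 0.2, -0.4]
-54.0 -53.76 [0.0, 0.3, -0.0]
-46.0 -45.86 [0.2, -0.0, -0.5]
-43.0 -42.8 [0.6, 0.4, 0.7]
-42.0 -42.0 [0.5, 0.0, 0.5]
-41.0 -40.95 [0.5, 0.3, 0.4]
-40.0 -39.92 [0.6, 0.2, 0.7]
-39.0 -38.93 [-0.1, -0.1, 0.5]
-38.0 -38.1 [0.3, 1.4, 0.5]
-37.0 -37.3 [-0.5, 0.5, -0.1]
-36.0 -36.42 [-1.0, -0.2, -0.8]
-35.0 -35.54 [-1.3, -0.0, -2.6]
-34.0 -34.68 [-2.3, 0.4, -2.3]
-33.0 -33.76 [-4.0, 0.9, -4.3]
-32.0 -33.0 [-4.6, 0.1, -4.3]
-31.0 -32.42 [-6.7, 0.7, -2.6]
-30.0 -31.93 [-6.7, 0.2, -1.3]
-29.0 -31.46 [-9.0, 0.6, -0.9]
-28.0 -31.0 [-10.1, -0.6, 1.1]
-27.0 -30.59 [-12.0, 1.3, 3.2]
-26.0 -29.89 [-11.7, 0.1, 3.0]
-25.0 -28.96 [-13.4, 0.1, 3.6]
drag 27.5917
```

The left foot let the leaf in with a drag of about 12 N, so it is the right one. I'll push on home.

```bash
python3 - <<'E'
from h import *
last=-1
for s in np.r_[np.arange(-.021,-.0005,.004),np.arange(.001,.016,.0015)]:
    env.movel(tcp("left",s,Z,DX),rate=.04)
    q,f=st(); act=(np.array(q["ee_pos"])[:2]-tcp("left",0,Z,DX)[:2])@ex
    print(round(s*1e3,1),round(act*1e3,2),f.round(1).tolist(),round(q["ee_pos"][2],4))
    if act>-.004 and -f[0]>20 or -f[0]>30: break
print(q["t"])
p,_=shot("scene"); 
cv2.imwrite("pics/s4.png",cv2.resize(p[150:270,320:480,::-1],None,fx=4,fy=4))
leafcheck()
E
```

```text
-21.0 -23.92 [-10.0, -0.1, -1.6] 0.0221
-17.0 -18.87 [-7.1, 0.3, -3.2] 0.0221
-13.0 -14.68 [-6.6, -0.5, -3.7] 0.0221
-9.0 -10.65 [-7.7, -0.1, -3.2] 0.0221
-5.0 -6.6 [-6.7, -1.5, -4.1] 0.0221
-1.0 -2.63 [-6.9, 0.5, -4.5] 0.022
1.0 -1.08 [-8.9, -0.3, -2.7] 0.0221
2.5 0.25 [-8.5, 0.1, -2.6] 0.0221
4.0 1.14 [-10.3, 1.0, -0.6] 0.0221
5.5 1.19 [-14.2, 1.0, 2.8] 0.0221
7.0 1.15 [-19.7, 1.3, 7.0] 0.0221
8.5 1.13 [-24.8, 1.3, 10.6] 0.0221
30.5917
n 100 pitch -0.8474 ymid 0.0015 z 0.002 line [ 6.0000e-03 -1.0000e+00  3.1006e+01  1.5040e+00] xmax 0.0319
strip rect ((764.3107299804688, -78.07212829589844), (110.23563385009766, 169.62925720214844), 5.945394515991211) front x -0.054254480392079384
ee [ 0.679  -0.0358  0.0222] rot [[0.9946, 0.1031, -0.0155], [0.1031, -0.9947, 0.0005], [-0.0153, -0.0021, -0.9999]] 30.6417
```

View pics/s4.png

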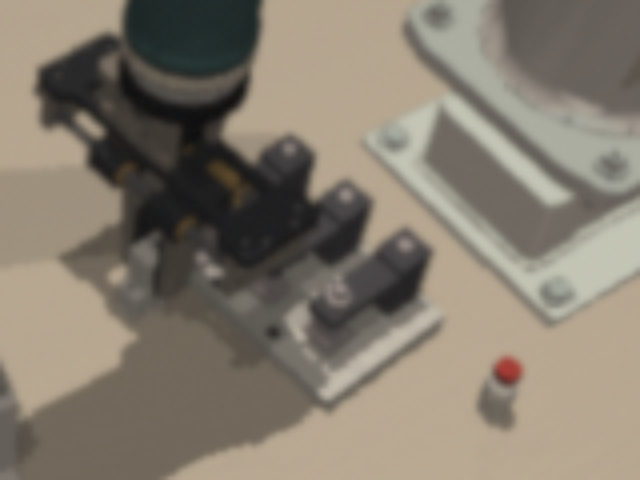

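The block met the strip: travel stopped at +1.1 mm with the force rising to 25 N. I'll relax, release, retreat straight up and check.

```bash
python3 - <<'E'
from h import *
t=tcp("left",.0035,.0222,DX)
env.movel(t,R(YAW),rate=.04); env.pause(.2); q,f=st(); print(f.round(1),(np.array(q["ee_pos"])[:2]-tcp("left",0,Z,DX)[:2])@ex)
effector.release(); env.pause(.2)
e=np.array(env.sense()["ee_pos"]); env.movel([e[0],e[1],.12],rate=.12)
env.movel([e[0]-.06,e[1],.25],rate=.15); env.pause(.5)
p,P=shot("wrist","w5"); 
for n in ["feeler_middle_grip","shoulder","place_left"]:
    print(n,[(np.round(r["at"],4).tolist(),round(r["score"],2),project("wrist",r["at"])[0].round()) for r in tip_of("wrist",n)[:2]])
d=P[...,:2]-C; X=d@ex+.055; Y=d@ey-.052
m=np.isfinite(P).all(-1)&(abs(Y)<.03)
for lo,hi,xa,xb in [(.045,.06,-.06,.0),(.0175,.024,0,.02),(.024,.03,-.06,.003)]:
    k=m&(P[...,2]>lo)&(P[...,2]<hi)&(X>xa)&(X<xb); a=np.c_[X[k],Y[k]]*1000
    if len(a)>10: print(lo,len(a),a.min(0),a.max(0),cv2.minAreaRect(a.astype(np.float32)),np.polyfit(X[k],P[k][:,2],1))
print(env.sense()["t"],st()[1])
cv2.imwrite("pics/w5c.png",cv2.resize(p[0:200,200:440,::-1],None,fx=3,fy=3))
E
```

```text
[-10.2   0.5  -0. ] 0.0010943666767334
feeler_middle_grip [([0.6789, -0.0351, 0.0444], 0.72, array([325., 132.]))]
shoulder [([0.7083, -0.0341, 0.0117], 0.57, array([326., 108.])), ([0.7563, 0.0674, 0.0166], 0.38, array([250.,  59.]))]
place_left [([0.7025, -0.0311, 0.0147], 0.69, array([324., 112.]))]
0.045 452 [-40.58252922 -11.86432825] [-8.26639767  7.80295886] ((-24.419498443603516, -2.036815643310547), (19.622413635253906, 32.310585021972656), 89.82723999023438) [-0.01417361  0.05376941]
0.0175 238 [  1.00229535 -11.69352638] [18.35714108  7.92753797] ((9.681403160095215, -1.8864707946777344), (19.622238159179688, 17.35028648376465), 89.97315979003906) [-0.0064263   0.01992019]
0.024 166 [-48.91513996 -11.57533036] [-0.23339586  8.03409644] ((-24.579471588134766, -1.7744998931884766), (19.491254806518555, 48.722755432128906), 89.82549285888672) [-0.00475275  0.02614955]
35.275 [0.10842178 0.83199651 0.24526986]
```

View pics/w5c.png

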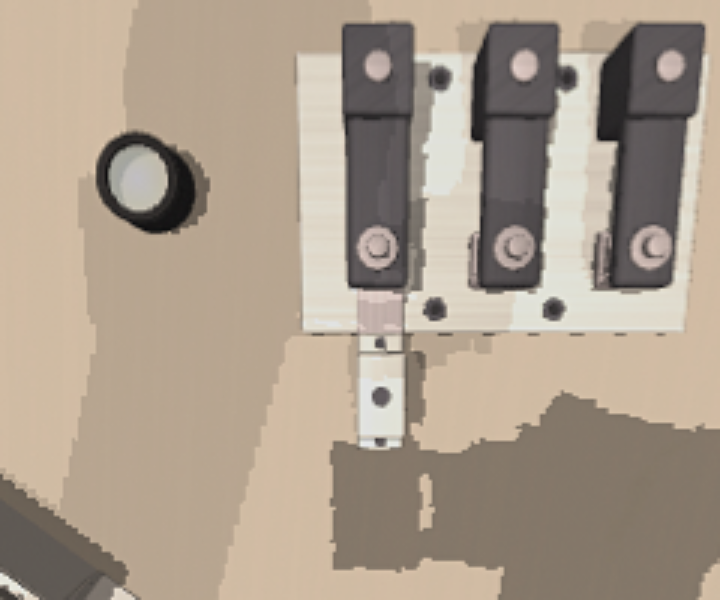

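The feeler is released with its block against the strip's front face in the crop at (380,335). It sits 2 mm off centre, straight within 0.003 rad and flat within about 0.01 rad. I'm handing the job in.

```bash
python3 -c "
from h import *
print(workorder.finish_job())"
```

```text
the job is handed in; nothing more can be done
None
```

The 6 mm feeler is under the left foot, home against the strip, flat, straight and released. It went in there with a 7–13 N drag; the middle foot stopped it, with the push reaching about 28 N (more than I intended) before I backed off. I didn't try the right foot, and the job is handed in with no verdict shown.

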